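Take the pickled pepper from the serving box with the tongs

ROBOT

A 6-joint arm with a two-finger parallel gripper is mounted at the origin on the work surface. World frame = base frame: x ahead of the robot, y to its left, z up, the work surface at z = 0. Lengths are in m, angles in rad, forces in N, time in s.
With the tool pointing down it reaches from about 0.275 to 0.85 m from the base axis. Payload 5.2 kg.
Tool frame: the origin (TCP) lies midway between the tips of the shut fingers; the grasp point (between the pads) lies 19 mm behind it; z points along the fingers, y is the direction in which the jaws open and shut (so a half turn about z gives the same grasp; the last joint's range is limited). The gripper opens to 85 mm and grips with 20 to 120 N. Pads are 22 mm wide; open, the fingers measure 114 mm over their backs; the gripper's body (76 mm by 85 mm) begins 54 mm behind the grasp point. The pads swing forward as they close: fully open they stand 13 mm farther back than shut.
Start: joints at [-1.368, 0.259, 1.535, -0, 1.348, -0.203], TCP at [0.217, -0.505, 0.231] pointing down, gripper open.
Joint ranges: [-3.14, 3.14], [-0.91, 2.08], [0.19, 2.58], [-1.22, 4.36], [0.22, 2.71], [-3.12, 3.12]. Speed limits (rad/s): [2.57, 2.57, 3.14, 3.14, 3.14, 3.14].

INTERFACE

Orientations are given as a rotation vector (axis times angle).
In Python, from bench import arm gives the robot as it stands. The module is installed in compiled form; this text tells all that it offers.
- The arm moves only by the tool jog_arm, never from a script. Its argument "rows" is a list of rows, each a list of 7 numbers: the shift along the tool's x, y, z in cm, then the turn, a rotation vector about the tool's x, y, z in rad, then the finger opening in cm, from 0 to 8.54. In form: [[x, y, z, rx, ry, rz, hand], ...]. A call has 1 to 5 rows; each row is the pose to reach, as a shift and turn from the pose commanded when the call began, along the tool's axes at that moment; what a row does not reach only later rows make up. A row lasts 1/12 s, in which the tool goes at most 41.7 mm and 7.16 degrees, less where a joint would pass 70% of its speed; a pose out of reach is approached as far as the arm can. A call with a gripper value outside its range is refused whole. The fingers move at their own pace and stop on an object; the grip force is fixed at half the most. Time passes only in rows, so rows that repeat a pose let the fingers close. It gives the time, the measured TCP pose, the force and the opening at its end, in the units of the state.
- arm.get_obs(): the state, without advancing time (a new reading comes with each control period).
- arm.get_image(name): name is "scene" or "top" or "wrist"; returns the picture (384x512x3 uint8, blue, green, red); there is no depth.
- arm.calibration(name): a dict with "fx", "fy", "cx", "cy" (pixels), "origin" and "attitude" of the camera in the world. Camera axes: x right, y up, looking along -z (the intrinsics and any distortion apply to the point x, -y, -z); pixel columns grow to the right and rows downward; lengths in m; the calibration is good to about 2 mm. A picture is of the moment at which its call begins: read the wrist's pose just before it. calibration takes no time and is no camera call; for the wrist camera it gives the pose at the moment of the call.
- arm.close_job(): hands the job in, once; it reports no verdict.
The state is a dict: "time_s": time; "joint_positions": joint angles; "joint_vel": joint speeds; "tau": joint torques, N m; "tool_pos": TCP position; "eef_rot": TCP orientation; "force": force on the tool from outside, world axes, zero at the start; "moment": the same for the moment, N m; "width": opening from 0.0 (shut) to 1.0 (fully open).
Only numpy, scipy, OpenCV 4.12 (cv2) and the standard library are available. Lean on these libraries where they do the work, as an engineer would, in place of code of your own. Each camera call takes 0.05 s, during which the arm holds its last target.

TASK

A customer at the pickle stall wants the red pepper: open the clear lid of the blue serving box until it lies back on its stop, then pick up the tongs, close them on the round red pepper and lift it out. Finish while still holding it up in the squeezed tongs, its underside at least 8 cm above the blue box's rim and neither it nor the tongs touching the box, its lid or the other goods; touch the pepper with the tongs only, never with the robot. Leave the green tomato, the jar and the stack of pots where they are.

Things in the scene. Friction and masses are not known exactly. Their poses are not given: they have to be found in the camera images.
- box: Blue tub of the serving box, fixed to the counter, 160 (x) x 320 (y) x 45 mm high, walls 5 mm; inside lies a white drain plate whose top is 15 mm above the counter. Origin: centre of the underside, on the counter; x points to the hinged (far) side, y along the length, z up.
- lid (a joint): Clear domed lid of the box (163 x 320 mm, 36 mm deep, 0.35 kg; shut, its top is 83 mm above the counter), hinged along the box's far rim: 0 rad = shut, grows as it opens, 1.83 rad = fully open, leaning back on its stop 15 degrees past upright. No spring or brake: let go below about 1.35 rad it falls shut, beyond that it falls back onto the stop and stays.
- lid_handle (a point): Middle of the steel bar handle on the lid's front: round bar 10 mm thick, 110 mm long, along the box's y, standing 38 mm off the lid's front face; when shut its axis is 67 mm above the counter with free space below. Turns with the lid.
- lid_hinge (a point): Middle of the lid's hinge axis (along the box's y), 83 mm from the box's centre on its far side, 47 mm above the counter; the handle bar's axis is 202 mm in front of it and 20 mm above it when shut.
- tongs: Steel spring tongs with green grips, lying on their side on the counter: the two arms lie level side by side and close horizontally. 0.14 kg, 245 mm long plus a thin hanging ring, 30 mm high as they lie. Origin: underside, on the midline at the middle of the grips (about the balance point), 110 mm ahead of the hinge pivots. x runs along the midline to the tips (at x = +120 mm), y across, z up.
- tongs_grip (a point): Midline point between the green grips, 15 mm above the tongs' origin: squeeze them here across (along y). Grips are 70 mm long (x), 23 mm high, 56 mm over their outsides when sprung open, about 40 mm when closed on the pepper. Squeezing takes about 7 N at first, 10 N on the pepper; let go, they spring open. Squeezed by two fingers, both arms close evenly.
- tongs_head (a point): Midline point between the two heads (jaws) of the open tongs, 100 mm ahead of point tongs_grip along the tongs' x, at the same height. Heads are 30 mm high, 36 mm long and taper over the last 15 mm to the tip; about 73 mm free between them when open. Every mm the grips are squeezed brings the heads about 2 mm closer (grips at 47 mm: about 58 mm free).
- tongs_jaw (a joint): Closing of the tongs: 0 rad = sprung fully open, grows as the arms are squeezed, about 0.15 rad when closed on the pepper, 0.30 rad = arms parallel, fully closed.
- pepper_center (a point): Centre of the red pickled pepper, firm and round, 46 mm wide, 39 mm high plus a short green stem, about 45 g, standing upright on the drain plate in one half of the box (either), its centre 34 mm above the counter. The point lies 19 mm above its underside.
- pepper: The same red pepper; origin at the centre of its underside, z up to the stem.
- tomato: Green pickled tomato, 51 mm wide, 42 mm high, about 70 g, on the drain plate in the other half of the box; not wanted. Origin: centre of its underside.
- jar: Jar of orange pickle with white cap, 72 mm across, 100 mm high, standing on the counter. Origin: centre of its underside.
- pots: Stack of white serving pots, 97 mm across, 80 mm high, standing on the counter. Origin: centre of its underside.

How it is judged:
By the outcome, as a careful person would: the job done as asked, in the order asked, and still so for the second after the job is handed in, while the arm keeps its last pose, push and grip.
It also fails if it takes over 58 s, if anything falls off the work surface, if the arm or the gripper's body presses on something with over 40 N, if the wrist force passes 120 N, or if a joint passes its speed limit or range.

## Working session

There is one attempt and no reset: what is moved stays moved. The work goes in short steps, Python scripts to look and compute and a tool call to move; the robot and the scene stay as the last step left them, time stands still between calls to the robot, and variables do not carry over. Pictures are saved under pics/ and viewed, and the job is handed in when it is done.

Besides the shell and the picture viewer there is one more tool, called after ">>>" as name([rows], argument=value, ...), one row to a line, values as JSON. jog_arm: Moves the arm, as the interface text tells. Its arguments: {"type":"object","properties":{"rows":{"type":"array","items":{"type":"array","items":{"type":"number"}}}},"required":["rows"]}

```bash
mkdir -p pics; python3 - <<'E'
from bench import arm
import cv2
print(arm.get_obs())
for n in ["scene","top","wrist"]:
    print(n,arm.calibration(n))
    cv2.imwrite(f"pics/{n}0.png",arm.get_image(n))
E
```

```text
{'time_s': 0.0, 'joint_positions': array([-1.36780619e+00,  2.59362333e-01,  1.53608526e+00, -1.01932979e-05,
        1.34798559e+00, -2.02834887e-01]), 'joint_vel': array([-0.00063532, -0.00121385, -0.00065207,  0.00065499,  0.0004284 ,
       -0.00035772]), 'tau': array([ 2.32308485e-04, -4.46035516e+01, -2.90576023e+01, -1.21957933e-04,
        1.18696052e-02, -3.06844436e-05]), 'tool_pos': array([ 0.21702016, -0.50480348,  0.23046341]), 'eef_rot': array([-3.07533561e+00, -6.32735548e-01,  1.58276716e-05]), 'force': array([ 0.55444169, -0.20464492,  0.3830264 ]), 'moment': array([-0.01607192, -0.01468134, -0.03526414]), 'width': 1.0012994892867442}
scene {'fx': 460.64920217511394, 'fy': 460.64920217511394, 'cx': 257.7558265679693, 'cy': 194.04837713665722, 'origin': array([1.22106729, 0.58133249, 1.13378789]), 'attitude': array([0.38185992, 0.75773456, 2.10994124])}
top {'fx': 445.67040497418975, 'fy': 445.67040497418975, 'cx': 254.51196419194517, 'cy': 197.67321367779647, 'origin': array([0.41460698, 0.05607173, 1.46623513]), 'attitude': array([ 0.0753117 , -0.05587441, -1.56006476])}
wrist {'fx': 324.69757975940877, 'fy': 324.69757975940877, 'cx': 258.12054391704135, 'cy': 193.22747006060888, 'origin': array([ 0.28483832, -0.47684062,  0.37306333]), 'attitude': array([-0.25327961,  0.1680822 , -1.15587849])}
```

View pics/scene0.png

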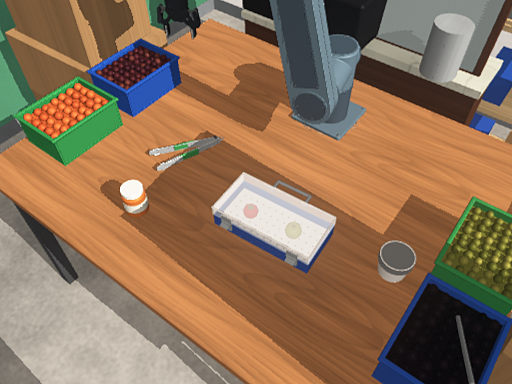

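View pics/top0.png

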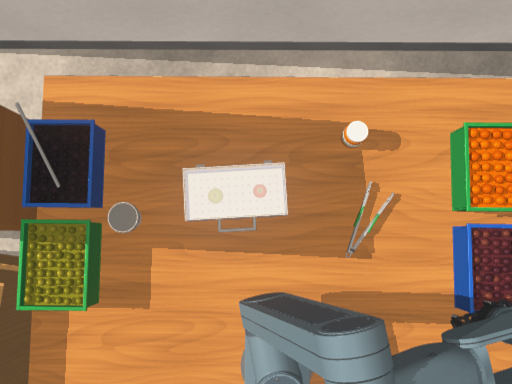

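View pics/wrist0.png

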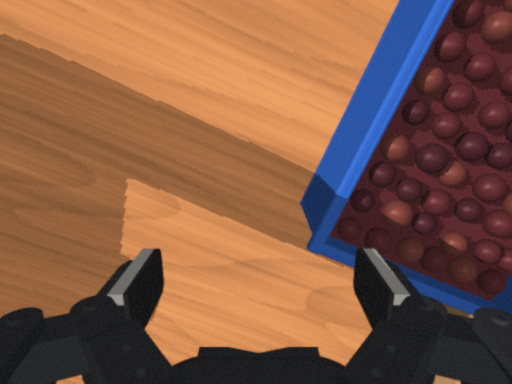

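Top view: box around (236,191), handle at (237,229), tongs at about (350-392, 182-256) opening upward (far), pepper (260,190), tomato (215,195). Next I'll measure them.

```bash
cat > h.py <<'E'
import numpy as np, cv2
from scipy.spatial.transform import Rotation as R
def ray(cal,u,v):
    d=np.array([(u-cal["cx"])/cal["fx"],-(v-cal["cy"])/cal["fy"],-1.0])
    return cal["origin"],R.from_rotvec(cal["attitude"]).apply(d)
def plane(cal,u,v,z):
    o,d=ray(cal,u,v); return o+d*(z-o[2])/d[2]
def proj(cal,p):
    q=R.from_rotvec(cal["attitude"]).inv().apply(np.asarray(p)-cal["origin"])
    return cal["cx"]+cal["fx"]*q[0]/-q[2], cal["cy"]-cal["fy"]*q[1]/-q[2]
def tri(cal1,p1,cal2,p2):
    o1,d1=ray(cal1,*p1);o2,d2=ray(cal2,*p2)
    A=np.stack([d1,-d2],1);s,*_=np.linalg.lstsq(A,o2-o1,rcond=None)
    a=o1+s[0]*d1;b=o2+s[1]*d2
    return (a+b)/2,np.linalg.norm(a-b)
E
python3 - <<'E'
import cv2
t=cv2.imread("pics/top0.png"); s=cv2.imread("pics/scene0.png")
cv2.imwrite("pics/tb.png",cv2.resize(t[150:240,170:300],None,fx=6,fy=6,interpolation=cv2.INTER_CUBIC))
cv2.imwrite("pics/tt.png",cv2.resize(t[170:265,330:410],None,fx=6,fy=6,interpolation=cv2.INTER_CUBIC))
cv2.imwrite("pics/sb.png",cv2.resize(s[165:275,205:345],None,fx=5,fy=5,interpolation=cv2.INTER_CUBIC))
cv2.imwrite("pics/st.png",cv2.resize(s[125:180,140:230],None,fx=8,fy=8,interpolation=cv2.INTER_CUBIC))
E
```

```text
(no output)
```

View pics/tb.png

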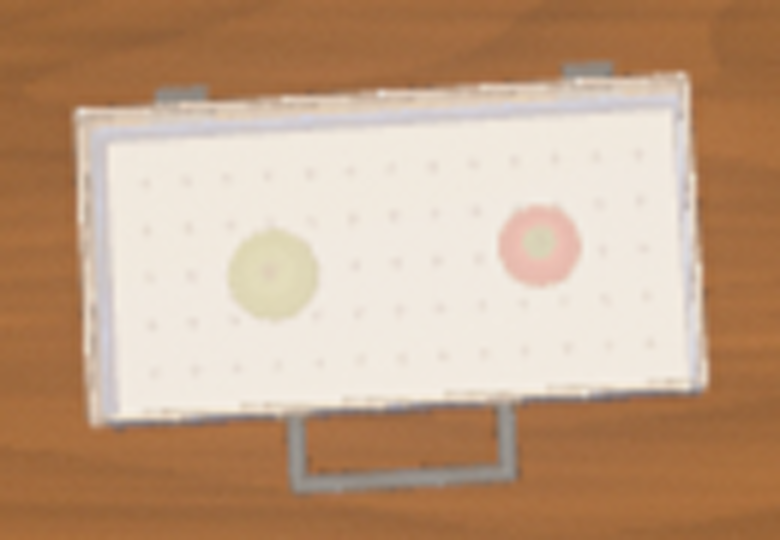

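View pics/tt.png

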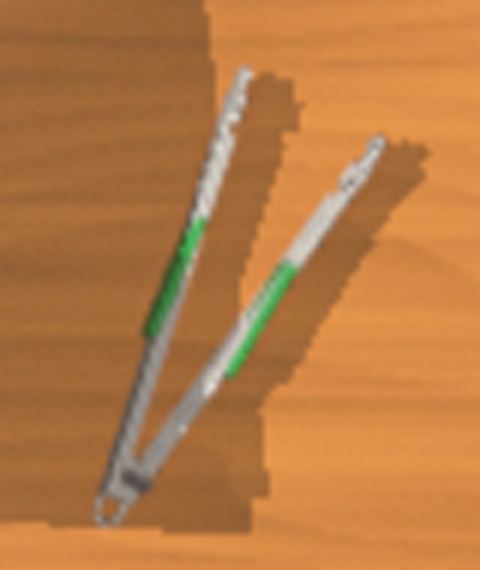

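View pics/sb.png

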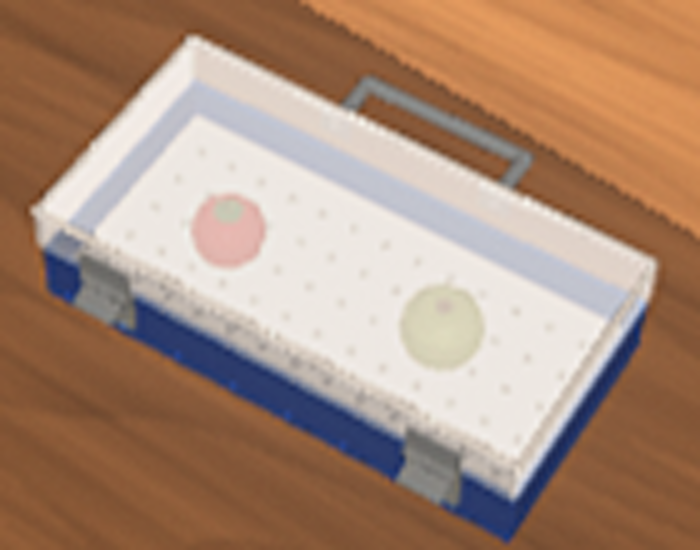

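View pics/st.png

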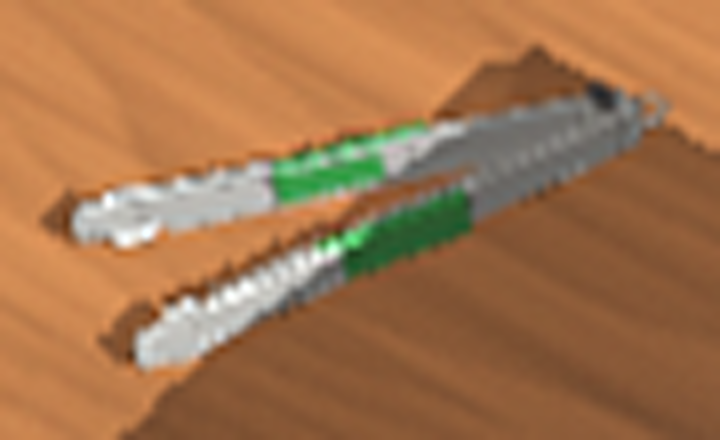

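Handle bar ends in top crop at (297,484) and (510,472); lid top corners (78,112),(686,75),(706,385),(95,425). The tongs' tips are at (245,75) and (378,145), the pivot near (125,485).

```bash
python3 - <<'E'
from bench import arm
from h import *
T=arm.calibration("top");S=arm.calibration("scene")
tb=lambda u,v:(170+(u+.5)/6-.5,150+(v+.5)/6-.5)
tt=lambda u,v:(330+(u+.5)/6-.5,170+(v+.5)/6-.5)
sb=lambda u,v:(205+(u+.5)/5-.5,165+(v+.5)/5-.5)
st=lambda u,v:(140+(u+.5)/8-.5,125+(v+.5)/8-.5)
P={}
for n,p in dict(TL=(78,112),TR=(686,75),BR=(706,385),BL=(95,425)).items():
    P[n]=plane(T,*tb(*p),.083);print(n,P[n])
print("c",sum(P.values())/4)
hl=plane(T,*tb(297,484),.067);hr=plane(T,*tb(510,472),.067)
print("handle",hl,hr,(hl+hr)/2)
for a,b in [("TL","TR"),("BL","BR")]:
    d=P[a]-P[b];print("yaw", np.degrees(np.arctan2(-d[0],d[1])),np.linalg.norm(d))
d=hl-hr;print("yawh",np.degrees(np.arctan2(-d[0],d[1])),np.linalg.norm(d))
print("handle tri",tri(T,tb(297,484),S,sb(525,160)),tri(T,tb(510,472),S,sb(368,85)))
print("TL tri",tri(T,tb(95,425),S,sb(655,262)),tri(T,tb(706,385),S,sb(190,40)))
print("pep",plane(T,*tb(540,246),.036),plane(S,*sb(229,231),.034),"tom",plane(T,*tb(273,274),.036),plane(S,*sb(442,327),.036))
# tongs
tip1=plane(T,*tt(243,75),.02);tip2=plane(T,*tt(378,145),.02);piv=plane(T,*tt(122,485),.02)
m=(tip1+tip2)/2;d=m-piv
print("tongs",tip1,tip2,piv,m,np.degrees(np.arctan2(d[1],d[0])),np.linalg.norm(d),np.linalg.norm(tip1-tip2))
im=arm.get_image("top");hsv=cv2.cvtColor(im,cv2.COLOR_BGR2HSV)
g=cv2.inRange(hsv,(45,100,50),(80,255,255));g[:,:330]=0;g[:,420:]=0
n,l,s,c=cv2.connectedComponentsWithStats(g)
for i in range(1,n):
    if s[i,4]>10: print(s[i],c[i],plane(T,*c[i],.022))
im=arm.get_image("scene");hsv=cv2.cvtColor(im,cv2.COLOR_BGR2HSV)
g=cv2.inRange(hsv,(45,100,50),(80,255,255));g[:130]=0;g[180:]=0;g[:,:140]=0;g[:,230:]=0
n,l,s,c=cv2.connectedComponentsWithStats(g)
for i in range(1,n):
    if s[i,4]>10: print(s[i],c[i],plane(S,*c[i],.018))
print("jar",plane(T,356,133,.1),"pots",plane(T,123,217,.08))
E
```

```text
TL [0.6210576  0.30050392 0.083     ]
TR [ 0.64323004 -0.01717835  0.083     ]
BR [ 0.48136134 -0.02827549  0.083     ]
BL [0.45758474 0.28779923 0.083     ]
c [0.55080843 0.13571233 0.083     ]
handle [0.42832621 0.18403333 0.067     ] [0.43569832 0.07281514 0.067     ] [0.43201227 0.12842424 0.067     ]
yaw 3.9924491951707655 0.31845508696005725
yaw 4.301950439979459 0.316967746679792
yawh 3.792306751103608 0.11146225137832803
handle tri (array([0.42844968, 0.18386356, 0.06670007]), np.float64(0.00046100510928778337)) (array([0.43553012, 0.07314111, 0.06509778]), np.float64(0.0007230185620169962))
TL tri (array([0.45752268, 0.28851256, 0.08027758]), np.float64(0.0005873531785671553)) (array([ 0.48169182, -0.02872044,  0.0792615 ]), np.float64(0.0005260548551487778))
pep [0.55750804 0.05829998 0.036     ] [0.55797943 0.05923417 0.034     ] tom [0.54108775 0.20168297 0.036     ] [0.54045961 0.20176953 0.036     ]
tongs [ 0.59016341 -0.30118085  0.02      ] [ 0.55267172 -0.37357946  0.02      ] [ 0.36834862 -0.23399457  0.02      ] [ 0.57141756 -0.33738016  0.02      ] -26.981359884064926 0.2278718381894698 0.08153028161160877
[355 207   9  19  37] [358.62162162 215.83783784] [ 0.4797779 -0.2625049  0.022    ]
[368 214  11  19  30] [373.23333333 222.83333333] [ 0.45765739 -0.30931181  0.022     ]
[174 144  14   6  42] [179.85714286 146.5952381 ] [ 0.47374766 -0.3107085   0.018     ]
[182 149  17  10  83] [190.01204819 153.78313253] [ 0.47841327 -0.25959169  0.018     ]
jar [ 0.73352244 -0.23956055  0.1       ] pots [0.46641387 0.4837373  0.08      ]
```

```bash
cat >> h.py <<'E'
def Rt(psi,ry=0,rx=0):
    p=np.radians(psi);c,s=np.cos(p),np.sin(p)
    M=np.array([[c,s,0],[s,-c,0],[0,0,-1.]])
    return R.from_matrix(M)*R.from_euler('yx',[ry,rx],degrees=True)
def goal(o,pos,rot):
    Rc=R.from_rotvec(o["eef_rot"])
    return np.round(np.r_[Rc.inv().apply(np.asarray(pos)-o["tool_pos"])*100,(Rc.inv()*rot).as_rotvec()],3)
E
python3 - <<'E'
from bench import arm
from h import *
o=arm.get_obs()
print(goal(o,[.432,.1285,.17],Rt(94)))
print(goal(o,[.30,-.10,.23],Rt(60)))
E
```

```text
[ 4.4756e+01 -4.9725e+01  6.1420e+00 -1.0000e-03 -1.0000e-03 -1.2350e+00]
[ 2.3609e+01 -3.3947e+01  1.2500e-01 -1.0000e-03 -0.0000e+00 -6.4100e-01]
```

>>> jog_arm([
  [12,-13,0,0,0,-0.31,8.5],
  [12,-13,0,0,0,-0.31,8.5],
  [12,-13,0,0,0,-0.31,8.5],
  [12,-13,0,0,0,-0.31,4],
  [12,-13,0,0,0,-0.31,2.4],
])

```text
time_s: 0.67
tool_pos: [0.2769, -0.3329, 0.231]
eef_rot: [-2.938, -1.103, -0.002]
force: [-1.0, -0.3, -0.4]
width: 0.741
```

```bash
python3 - <<'E'
from bench import arm
from h import *
o=arm.get_obs();print(o["joint_positions"],o["joint_vel"])
print(goal(o,[.432,.1285,.17],Rt(94)))
E
```

```text
[-1.13725668  0.04590898  1.79158061  0.00181568  1.30720545 -0.28517376] [ 0.15633779 -0.07988924  0.06539695 -0.03746075 -0.0471414   0.14546903]
[ 4.2026e+01 -2.4518e+01  6.2710e+00 -1.0000e-03 -4.0000e-03 -9.2200e-01]
```

>>> jog_arm([
  [42,-24.5,4,0,0,-0.92,2.4],
  [42,-24.5,4,0,0,-0.92,2.4],
  [42,-24.5,4,0,0,-0.92,2.4],
  [42,-24.5,4,0,0,-0.92,2.4],
  [42,-24.5,4,0,0,-0.92,2.4],
])

```text
time_s: 1.08
tool_pos: [0.343, -0.1405, 0.2143]
eef_rot: [2.456, 1.957, 0.0]
force: [1.1, 0.5, -0.7]
width: 0.279
```

```bash
python3 - <<'E'
from bench import arm
from h import *
o=arm.get_obs()
print(goal(o,[.432,.1285,.17],Rt(94)))
E
```

```text
[ 2.821e+01  2.670e+00  4.419e+00  1.000e-03  1.000e-03 -2.950e-01]
```

>>> jog_arm([
  [20,1.9,3,0,0,-0.295,2.4],
  [20,1.9,3,0,0,-0.295,2.4],
  [20,1.9,3,0,0,-0.295,2.4],
  [20,1.9,3,0,0,-0.295,2.4],
  [20,1.9,3,0,0,-0.295,2.4],
])

```text
time_s: 1.5
tool_pos: [0.4074, 0.0508, 0.1842]
eef_rot: [2.147, 2.293, 0.001]
force: [0.3, 0.3, -1.3]
width: 0.28
```

>>> jog_arm([
  [4,0,1,0,0,0,2.4],
  [4,0,1,0,0,0,2.4],
  [4,0,1,0,0,0,2.4],
])

```text
time_s: 1.75
tool_pos: [0.4036, 0.0905, 0.1736]
eef_rot: [-2.141, -2.298, 0.002]
force: [-0.1, 0.1, 0.4]
width: 0.284
```

```bash
python3 - <<'E'
from bench import arm
from h import *
o=arm.get_obs()
print(o["joint_vel"])
print(goal(o,[.432,.1285,.12],Rt(94)))
W=arm.calibration("wrist")
im=arm.get_image("wrist")
bx=np.array([.9976,.0698,0]);by=np.array([-.0698,.9976,0]);h=np.array([.432,.1285,.067])
for s in(-.055,0,.055): print(proj(W,h+by*s))
cv2.imwrite("pics/w1.png",im)
E
```

```text
[-0.07248985 -0.01466194 -0.01320722 -0.01535111 -0.00065187 -0.02126561]
[ 3.591e+00  3.109e+00  5.358e+00 -2.000e-03 -0.000e+00  1.000e-03]
(np.float64(294.4059446263127), np.float64(213.30361731354287))
(np.float64(296.7926698805227), np.float64(145.86038398969256))
(np.float64(299.500320718383), np.float64(69.34854966975344))
```

View pics/w1.png

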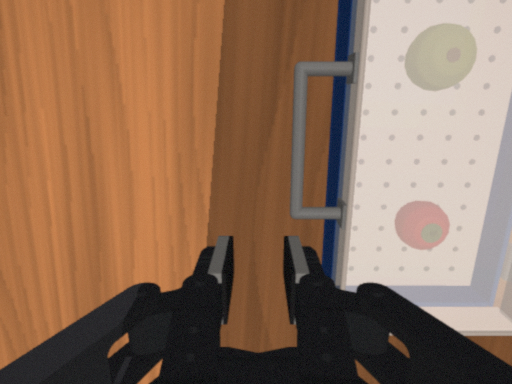

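The handle bar runs from (300,68) to (297,213) in the wrist view, within 2 px of the prediction.

>>> jog_arm([
  [3.6,3.1,3,0,0,0,2.4],
  [3.6,3.1,5,0,0,0,2.4],
  [3.6,3.1,5.3,0,0,0,2.4],
  [3.6,3.1,5.3,0,0,0,2.4],
])

```text
time_s: 2.13
tool_pos: [0.4321, 0.1249, 0.12]
eef_rot: [-2.148, -2.289, 0.005]
force: [-0.1, -1.2, 0.3]
width: 0.279
```

```bash
python3 - <<'E'
from bench import arm
from h import *
o=arm.get_obs()
print(goal(o,[.432,.1285,.047],Rt(94)))
E
```

```text
[ 3.670e-01  3.900e-02  7.304e+00 -4.000e-03  0.000e+00 -6.000e-03]
```

>>> jog_arm([
  [0.3,0,3,0,0,0,2.4],
  [0.3,0,5,0,0,0,2.4],
  [0.3,0,7.3,0,0,0,2.4],
  [0.3,0,7.3,0,0,0,2.4],
  [0.3,0,7.3,0,0,0,0.6],
])

```text
time_s: 2.55
tool_pos: [0.4325, 0.128, 0.0489]
eef_rot: [-2.15, -2.29, 0.002]
force: [0.6, 0.2, 0.3]
width: 0.158
```

>>> jog_arm([
  [0,0,0,0,0,0,0.6],
  [0,0,0,0,0,0,0.6],
])

```text
time_s: 2.72
tool_pos: [0.4314, 0.128, 0.0495]
eef_rot: [-2.148, -2.291, 0.004]
force: [-4.2, -4.8, -0.5]
width: 0.09
```

```bash
python3 - <<'E'
from bench import arm
from h import *
o=arm.get_obs();print(o["tool_pos"],o["force"],o["moment"],o["width"]*85)
cv2.imwrite("pics/s2.png",cv2.resize(arm.get_image("scene")[100:300,180:420],None,fx=3,fy=3))
E
```

```text
[0.43138237 0.12795035 0.04953158] [-4.16304401 -4.79251682 -0.50420443] [-0.62251992  0.81158001  0.04131597] 7.658804234821284
```

View pics/s2.png

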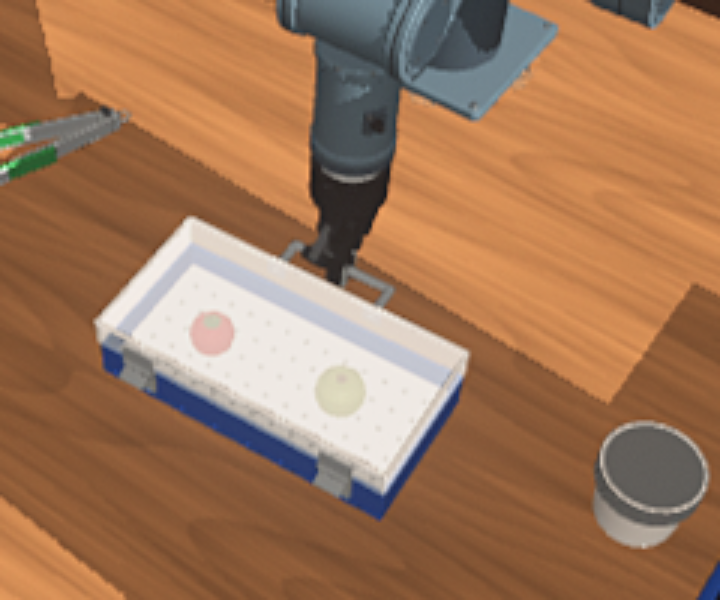

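>>> jog_arm([
  [0,0.3,-2.0,0,0,0,0.6],
  [0,0.8,-4.0,0,0,0,0.6],
  [0,1.5,-5.9,0,0,0,0.6],
  [0,2.4,-7.7,0,0,0,0.6],
  [0,3.4,-9.4,0,0,0,0.6],
])

```text
time_s: 3.18
tool_pos: [0.4654, 0.1303, 0.1452]
eef_rot: [-2.148, -2.292, 0.003]
force: [0.3, -2.4, -4.6]
width: 0.09
```

```bash
python3 - <<'E'
from bench import arm
from h import *
o=arm.get_obs();print(o["tool_pos"]-[.4314,.128,.0495],o["force"],o["moment"],o["width"]*85)
f=lambda t:np.array([-20.2*np.cos(t)+2*np.sin(t),-20.2*np.sin(t)-2*np.cos(t)])
for a in (.5,1.0,1.5):
  for k in range(1,6): print(a+k*.1,(f(a+k*.1)-f(a)).round(2))
cv2.imwrite("pics/s3.png",cv2.resize(arm.get_image("scene")[100:300,180:420],None,fx=3,fy=3))
E
```

```text
[0.0339814  0.00231983 0.09565241] [ 0.32631046 -2.43808701 -4.59533963] [-0.2637318   0.07130388  0.00827461] 7.651153774283965
0.6 [ 1.23 -1.62]
0.7 [ 2.61 -3.1 ]
0.8 [ 4.13 -4.44]
0.9 [ 5.78 -5.63]
1.0 [ 7.54 -6.64]
1.1 [ 1.85 -0.83]
1.2 [ 3.78 -1.47]
1.3 [ 5.75 -1.92]
1.4 [ 7.77 -2.17]
1.5 [ 9.8  -2.21]
1.6 [2.02 0.16]
1.7 [4.02 0.52]
1.8 [5.97 1.07]
1.9 [7.86 1.82]
2.0 [9.66 2.76]
```

View pics/s3.png

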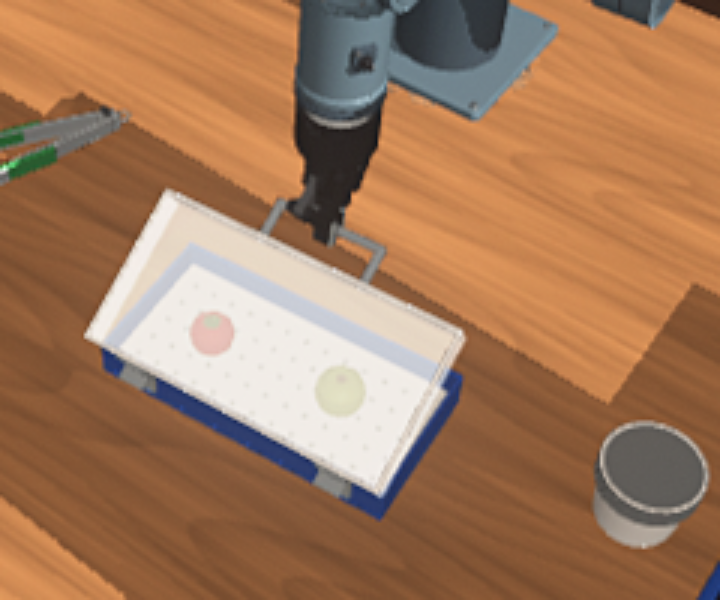

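The lid is lifting with the gripper on the bar and forces are small. Continuing along the arc.

>>> jog_arm([
  [0,1.2,-1.6,0,0,0,0.6],
  [0,2.6,-3.1,0,0,0,0.6],
  [0,4.1,-4.4,0,0,0,0.6],
  [0,5.8,-5.6,0,0,0,0.6],
  [0,7.5,-6.6,0,0,0,0.6],
])

```text
time_s: 3.65
tool_pos: [0.5401, 0.1355, 0.2131]
eef_rot: [2.148, 2.292, -0.002]
force: [-11.9, -2.1, 16.1]
width: 0.091
```

>>> jog_arm([
  [0,1.9,-0.8,0,0,0,0.6],
  [0,3.8,-1.5,0,0,0,0.6],
  [0,5.8,-1.9,0,0,0,0.6],
  [0,7.8,-2.2,0,0,0,0.6],
  [0,9.8,-2.2,0,0,0,0.6],
])

```text
time_s: 4.07
tool_pos: [0.6401, 0.1424, 0.2342]
eef_rot: [2.147, 2.29, 0.004]
force: [-1.9, 1.4, 1.3]
width: 0.091
```

```bash
python3 - <<'E'
from bench import arm
from h import *
o=arm.get_obs();print(o["tool_pos"]-[.4314,.128,.0495],o["force"],o["moment"],o["width"]*85)
cv2.imwrite("pics/s4.png",cv2.resize(arm.get_image("scene")[70:300,180:420],None,fx=2.5,fy=2.5))
E
```

```text
[0.20865731 0.01436995 0.18472201] [-1.93102203  1.41908877  1.26779642] [0.20453367 0.45363615 0.03338222] 7.700931073073896
```

View pics/s4.png

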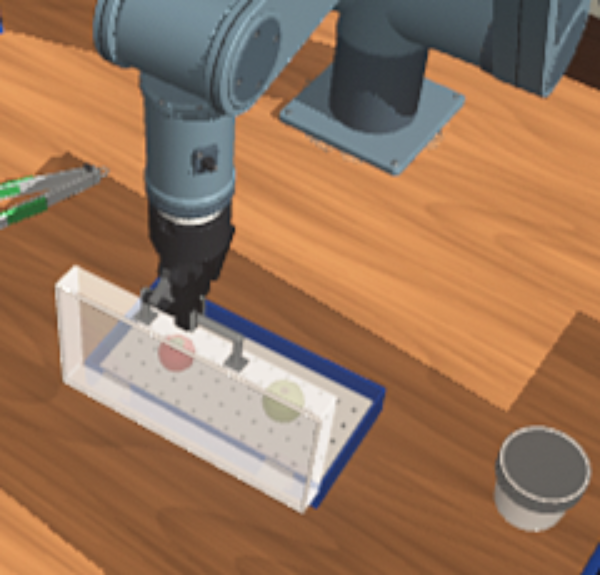

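Lid about upright (1.5 rad). I'll continue to about 1.82, then release.

>>> jog_arm([
  [0,2.0,0.2,0,0,0,0.6],
  [0,4.0,0.5,0,0,0,0.6],
  [0,5.2,0.8,0,0,0,0.6],
  [0,6.0,1.1,0,0,0,0.6],
  [0,6.2,1.1,0,0,0,0.6],
])

```text
time_s: 4.53
tool_pos: [0.7026, 0.1466, 0.2221]
eef_rot: [2.147, 2.29, 0.006]
force: [-2.1, 2.0, 3.0]
width: 0.091
```

>>> jog_arm([
  [0,0,0,0,0,0,0.6],
  [0,0,0,0,0,0,2.5],
  [0,0,0,0,0,0,2.5],
  [0,0,0,0,0,0,2.5],
  [0,0,0,0,0,0,2.5],
])

```text
time_s: 4.95
tool_pos: [0.7005, 0.1465, 0.2193]
eef_rot: [-2.148, -2.292, 0.001]
force: [0.1, -0.1, -0.3]
width: 0.294
```

```bash
python3 - <<'E'
from bench import arm
from h import *
o=arm.get_obs();print(o["tool_pos"]-[.4314,.128,.0495],o["force"],o["width"]*85)
cv2.imwrite("pics/s5.png",cv2.resize(arm.get_image("scene")[70:300,180:420],None,fx=2.5,fy=2.5))
E
```

```text
[0.26914193 0.01847497 0.16978529] [ 0.0525069  -0.13692239 -0.2546205 ] 24.94962111171296
```

View pics/s5.png

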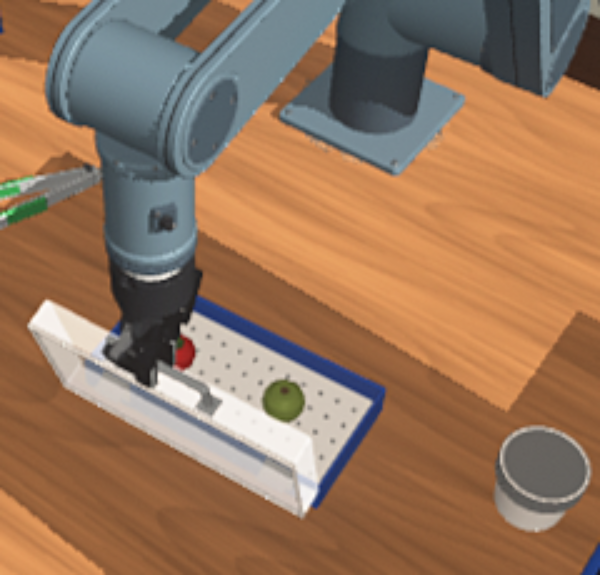

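Lid leans back and the gripper is released. Withdraw upward, then head to the tongs.

>>> jog_arm([
  [0,0,-3,0,0,0,2.5],
  [0,0,-6,0,0,0,2.5],
  [0,0,-8,0,0,0,2.5],
  [0,-3,-9,0,0,0,2.5],
  [0,-6,-9,0,0,0,2.5],
])

```text
time_s: 5.42
tool_pos: [0.6425, 0.1426, 0.3112]
eef_rot: [2.147, 2.29, 0.005]
force: [0.3, 0.6, 0.1]
width: 0.291
```

```bash
python3 - <<'E'
from bench import arm
from h import *
o=arm.get_obs()
# hover above tongs grip
print(goal(o,[.45,-.27,.22],Rt(-27)), goal(o,[.45,-.27,.22],Rt(-27+180)))
E
```

```text
[-3.9931e+01 -2.1904e+01  9.0330e+00  3.0000e-03 -4.0000e-03  2.1060e+00] [-3.9931e+01 -2.1904e+01  9.0330e+00  4.0000e-03  2.0000e-03 -1.0350e+00]
```

>>> jog_arm([
  [-16,-9,3,0,0,0.62,8.5],
  [-16,-9,3,0,0,0.62,8.5],
  [-16,-9,3,0,0,0.62,8.5],
  [-16,-9,3,0,0,0.62,8.5],
  [-16,-9,3,0,0,0.62,8.5],
])

```text
time_s: 5.83
tool_pos: [0.5591, -0.0259, 0.2785]
eef_rot: [2.751, 1.517, -0.004]
force: [0.8, 1.2, 0.1]
width: 0.978
```

```bash
python3 - <<'E'
from bench import arm
from h import *
o=arm.get_obs()
print(goal(o,[.45,-.27,.22],Rt(-27)))
E
```

```text
[-2.6444e+01  3.8130e+00  5.9150e+00  1.0000e-03  3.0000e-03  1.4790e+00]
```

>>> jog_arm([
  [-17,2.4,4,0,0,0.62,8.5],
  [-17,2.4,4,0,0,0.62,8.5],
  [-17,2.4,4,0,0,0.62,8.5],
  [-17,2.4,4,0,0,0.62,8.5],
  [-17,2.4,4,0,0,0.62,8.5],
])

```text
time_s: 6.25
tool_pos: [0.4895, -0.1841, 0.2377]
eef_rot: [3.083, 0.602, -0.006]
force: [0.4, 0.5, -0.8]
width: 0.995
```

```bash
python3 - <<'E'
from bench import arm
from h import *
o=arm.get_obs()
print(goal(o,[.45,-.27,.22],Rt(-27)))
E
```

```text
[-6.880e+00  6.475e+00  1.790e+00  1.000e-03  3.000e-03  8.570e-01]
```

>>> jog_arm([
  [-6.9,6.5,1,0,0,0.6,8.5],
  [-6.9,6.5,1,0,0,0.6,8.5],
  [-6.9,6.5,1,0,0,0.6,8.5],
  [-6.9,6.5,1,0,0,0.6,8.5],
  [-6.9,6.5,1,0,0,0.6,8.5],
])

```text
time_s: 6.67
tool_pos: [0.4529, -0.2676, 0.2289]
eef_rot: [-3.123, 0.335, 0.001]
force: [-0.7, -0.2, -0.5]
width: 0.995
```

>>> jog_arm([
  [0,0,0,0,0,0.24,8.5],
  [0,0,0,0,0,0.24,8.5],
  [0,0,0,0,0,0.24,8.5],
  [0,0,0,0,0,0.24,8.5],
])

```text
time_s: 7.0
tool_pos: [0.4538, -0.2662, 0.2292]
eef_rot: [-3.066, 0.687, 0.0]
force: [-0.5, 0.0, 0.5]
width: 0.999
```

```bash
python3 - <<'E'
from bench import arm
from h import *
o=arm.get_obs();print(o["tool_pos"],o["joint_positions"],o["joint_vel"].round(2))
W=arm.calibration("wrist");im=arm.get_image("wrist");np.save("wc2.npy",np.r_[W["origin"],W["attitude"]])
for p in ([.466,-.284,.03],[.3683,-.234,.02],[.5714,-.3374,.03]): print(proj(W,p))
cv2.imwrite("pics/w2.png",im)
E
```

```text
[ 0.45379187 -0.26620526  0.22922796] [-7.42673175e-01  2.17211545e-01  1.59459333e+00 -6.56668947e-05
  1.32999491e+00  1.26893916e+00] [ 0.    0.   -0.    0.   -0.   -0.02]
(np.float64(268.77334760079606), np.float64(151.46433506753152))
(np.float64(264.6091029035643), np.float64(242.42050450732853))
(np.float64(273.4844707773398), np.float64(28.22829417269668))
```

View pics/w2.png

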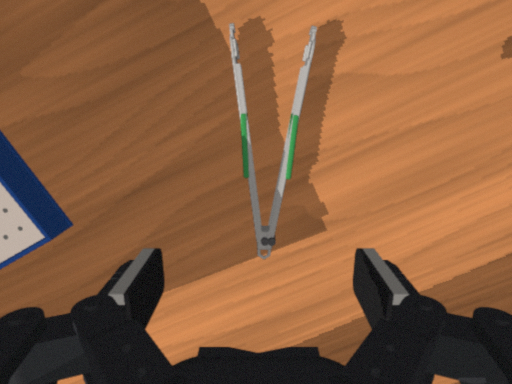

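Wrist view: tongs pivot at (266,238), green grips at cols 245 and 293, rows 113-181, tips at (233,27) and (314,29). This agrees with the prediction.

```bash
python3 - <<'E'
from bench import arm
from h import *
W=arm.calibration("wrist");im=cv2.imread("pics/w2.png");hsv=cv2.cvtColor(im,cv2.COLOR_BGR2HSV)
g=cv2.inRange(hsv,(45,100,50),(80,255,255));n,l,s,c=cv2.connectedComponentsWithStats(g)
ms=[]
for i in range(1,n):
    if s[i,4]>30:
        ys,xs=np.where(l==i)
        P=np.array([plane(W,x,y,.0265) for x,y in zip(xs,ys)])
        # ends by row extremes
        a=P[ys<=ys.min()+1].mean(0);b=P[ys>=ys.max()-1].mean(0)
        print(s[i],"mean",P.mean(0),"mid",(a+b)/2,"len",np.linalg.norm(a-b));ms.append((a,b))
m=sum(a+b for a,b in ms)/4
piv=plane(W,266,237,.03);tip=(plane(W,233.5,30,.025)+plane(W,313.5,32,.025))/2
d=tip-piv;d[2]=0;L=np.linalg.norm(d);d/=L
print("gripmid",m,"piv",piv,"tip",tip,"yaw",np.degrees(np.arctan2(d[1],d[0])),L)
print("piv+.11",piv+.11*d,"tip-.12",tip-.12*d)
o=arm.get_obs();m[2]=.12;print(np.degrees(np.linalg.norm(np.array(ms[0][0]-ms[1][0]))), goal(o,m,Rt(-27)))
E
```

```text
[241 114   7  64 298] mean [ 0.48303367 -0.26305262  0.0265    ] mid [ 0.4815138  -0.26265527  0.0265    ] len 0.06571980694907696
[286 116  12  63 299] mean [ 0.4591579  -0.30767104  0.0265    ] mid [ 0.45878294 -0.30740658  0.0265    ] len 0.06523401267293301
gripmid [ 0.47014837 -0.28503092  0.0265    ] piv [ 0.3781568  -0.24009975  0.03      ] tip [ 0.57001012 -0.33695907  0.025     ] yaw -26.787445598272292 0.21491725397659286
piv+.11 [ 0.4763521  -0.28967476  0.03      ] tip-.12 [ 0.46288797 -0.28287724  0.025     ]
3.11747417442134 [ 2.276  1.009 10.926  0.     0.     0.031]
```

```bash
python3 - <<'E'
from bench import arm
from h import *
o=arm.get_obs();print(goal(o,[.470,-.2855,.10],Rt(-27,12)),goal(o,[.470,-.2855,.04],Rt(-27,12)))
print(R.from_rotvec(o["eef_rot"]).as_matrix().round(3), Rt(-27,12).as_matrix().round(3))
E
```

```text
[ 2.2820e+00  1.0570e+00  1.2926e+01 -3.0000e-03  2.0900e-01  3.1000e-02] [ 2.2830e+00  1.0570e+00  1.8926e+01 -3.0000e-03  2.0900e-01  3.1000e-02]
[[ 0.905 -0.426 -0.   ]
 [-0.426 -0.905 -0.   ]
 [-0.     0.    -1.   ]] [[ 0.872 -0.454  0.185]
 [-0.444 -0.891 -0.094]
 [ 0.208  0.    -0.978]]
```

>>> jog_arm([
  [2.3,1.05,4,0,0.21,0.03,8.5],
  [2.3,1.05,8,0,0.21,0.03,8.5],
  [2.3,1.05,12,0,0.21,0.03,8.5],
  [2.3,1.05,15,0,0.21,0.03,8.5],
  [2.3,1.05,15,0,0.21,0.03,8.5],
])

```text
time_s: 7.47
tool_pos: [0.4656, -0.2814, 0.0721]
eef_rot: [3.002, -0.722, 0.299]
force: [-1.5, 0.4, -1.1]
width: 0.994
```

```bash
python3 - <<'E'
from bench import arm
from h import *
o=arm.get_obs();print(goal(o,[.470,-.2855,.025],Rt(-27,12)),goal(o,[.470,-.2855,.005],Rt(-27,12)))
W=arm.calibration("wrist");im=arm.get_image("wrist")
cv2.imwrite("pics/w3.png",im)
E
```

```text
[-3.510e-01  1.990e-01  4.734e+00 -7.000e-03  1.300e-02 -2.000e-03] [-7.420e-01  2.130e-01  6.696e+00 -7.000e-03  1.300e-02 -2.000e-03]
```

View pics/w3.png

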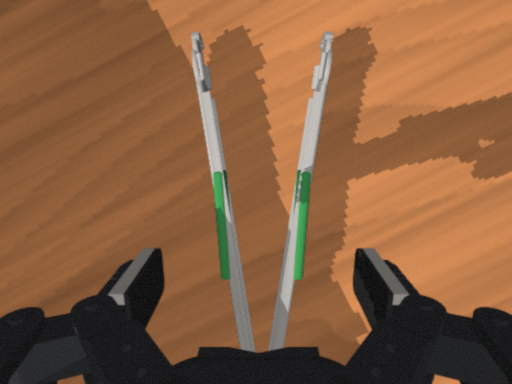

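Fingers straddle the tongs, centred within a few px (tongs midline at col ~262, fingers' midline at 258).

>>> jog_arm([
  [-0.4,0.1,3,0,0,0,8.5],
  [-0.6,0.1,5,0,0,0,8.5],
  [-0.7,0.1,6,0,0,0,8.5],
  [-0.7,0.1,6.4,0,0,0,8.5],
  [-0.7,0.1,6.4,0,0,0,6.5],
])

```text
time_s: 7.93
tool_pos: [0.4767, -0.29, 0.0162]
eef_rot: [2.993, -0.722, 0.318]
force: [0.2, 0.1, 0.9]
width: 0.88
```

```bash
python3 - <<'E'
from bench import arm
from h import *
o=arm.get_obs();print(o["tool_pos"],o["force"],o["width"]);print(goal(o,[.470,-.2855,.005],Rt(-27,12)))
W=arm.calibration("wrist");im=arm.get_image("wrist")
cv2.imwrite("pics/w4.png",im)
E
```

```text
[ 0.47666251 -0.29001974  0.01619002] [0.23546547 0.06205808 0.8770132 ] 0.8795189888353012
[-1.016 -0.096  0.927 -0.002 -0.002 -0.002]
```

View pics/w4.png

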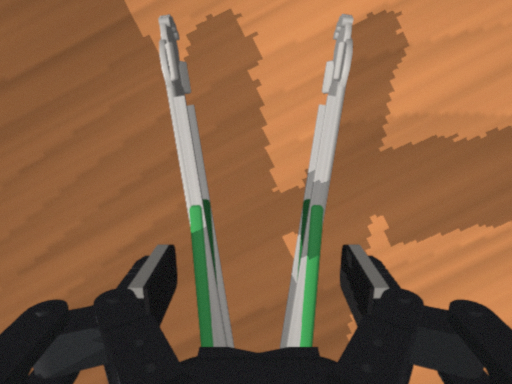

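>>> jog_arm([
  [-1.0,-0.1,0.5,0,0,0,6.5],
  [-1.0,-0.1,0.9,0,0,0,6.5],
  [-1.0,-0.1,0.9,0,0,0,6.5],
  [-1.0,-0.1,0.9,0,0,0,5.5],
  [-1.0,-0.1,0.9,0,0,0,4.8],
])

```text
time_s: 8.4
tool_pos: [0.4704, -0.286, 0.0062]
eef_rot: [2.991, -0.723, 0.321]
force: [-1.8, -0.6, 6.5]
width: 0.566
```

>>> jog_arm([
  [0,0,0,0,0,0,4.8],
  [0,0,0,0,0,0,4.8],
  [0,0,0,0,0,0,4.8],
])

```text
time_s: 8.65
tool_pos: [0.4704, -0.2861, 0.0062]
eef_rot: [2.991, -0.723, 0.321]
force: [-2.2, 0.6, 6.8]
width: 0.56
```

```bash
python3 - <<'E'
from bench import arm
from h import *
o=arm.get_obs();print(o["tool_pos"],o["force"],o["width"]*85.4);print(goal(o,[.470,-.2855,.005],Rt(-27,12)))
W=arm.calibration("wrist");im=arm.get_image("wrist")
cv2.imwrite("pics/w5.png",im)
E
```

```text
[ 0.47040308 -0.2860769   0.00618898] [-2.23423235  0.60382872  6.8180507 ] 47.79596980560851
[-0.086 -0.033  0.103 -0.001 -0.004 -0.003]
```

View pics/w5.png

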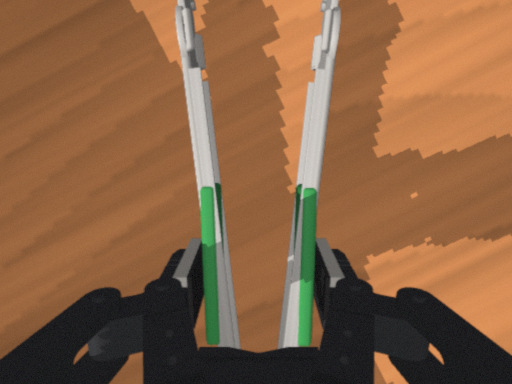

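Pads are on the green grips and the opening is 47.8 mm. The 6.8 N upward suggests a light touch on the counter. Lifting.

>>> jog_arm([
  [0.4,0,-2,0,0,0,4.8],
  [1.0,0,-5,0,0,0,4.8],
  [2.0,0,-10,0,0,0,4.8],
  [3.0,0,-14,0,0,0,4.8],
  [3.0,0,-14,0,0,0,4.8],
])

```text
time_s: 9.12
tool_pos: [0.4724, -0.2884, 0.1557]
eef_rot: [2.985, -0.721, 0.333]
force: [1.5, -1.2, -0.7]
width: 0.564
```

```bash
python3 - <<'E'
from bench import arm
from h import *
o=arm.get_obs();print(o["tool_pos"],o["force"],o["moment"],o["width"]*85.4)
im=arm.get_image("wrist")
cv2.imwrite("pics/w6.png",im)
cv2.imwrite("pics/s6.png",cv2.resize(arm.get_image("scene")[50:300,100:400],None,fx=2.4,fy=2.4))
E
```

```text
[ 0.47238675 -0.28844525  0.15567578] [ 1.4984254  -1.19426936 -0.70245771] [ 0.02838792  0.07423872 -0.02485714] 48.1997741470695
```

View pics/w6.png

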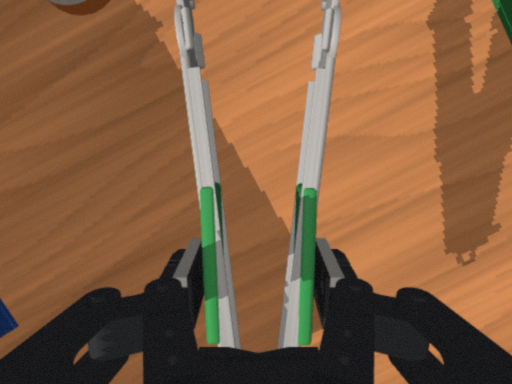

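View pics/s6.png

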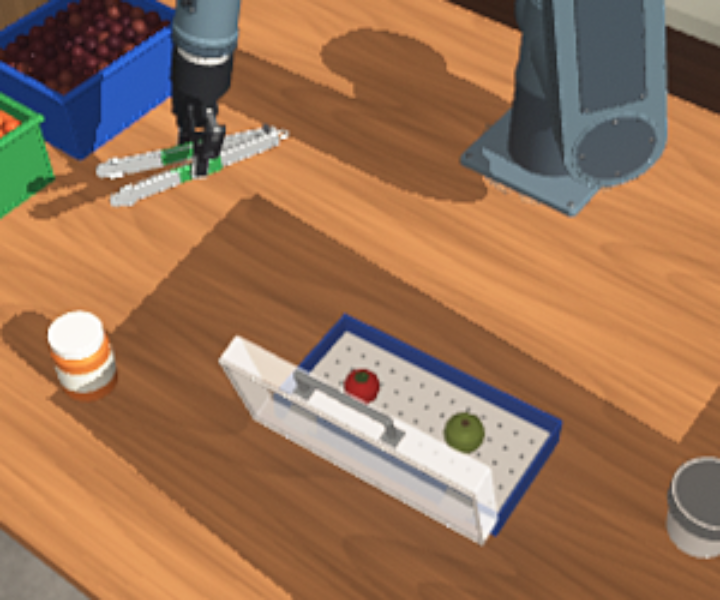

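Tongs are held firmly, in the same place in the wrist view as before the lift. Lid is back and the pepper is in clear view at about (362,386) in the crop. Refining the pepper position.

```bash
cat >> h.py <<'E'
# tongs in tool frame, from grasp moment
_Rt0=R.from_rotvec([2.991,-.723,.321]); _p0=np.array([.4704,-.2861,.0062])
_y=np.radians(-27); _Rg=R.from_euler('z',_y); _og=np.array([.469,-.2852,0])
REL=_Rt0.inv()*_Rg; OREL=_Rt0.inv().apply(_og-_p0)
HREL=OREL+REL.apply([.1,0,.015])
def tongs_target(head,yaw,pitch):
    Rg=R.from_euler('zy',[yaw,pitch],degrees=True)
    Rtool=Rg*REL.inv()
    return np.asarray(head)-Rtool.apply(HREL),Rtool
def headnow(o):
    Rc=R.from_rotvec(o["eef_rot"]); return o["tool_pos"]+Rc.apply(HREL),(Rc*REL)
E
python3 - <<'E'
from bench import arm
from h import *
C={};Q={}
for n in("top","scene"):
    cal=arm.calibration(n);im=arm.get_image(n);hsv=cv2.cvtColor(im,cv2.COLOR_BGR2HSV)
    r=cv2.inRange(hsv,(0,150,60),(6,255,255))|cv2.inRange(hsv,(172,150,60),(180,255,255))
    k,l,s,c=cv2.connectedComponentsWithStats(r)
    u,v=proj(cal,[.5577,.0588,.034])
    for i in range(1,k):
        if s[i,4]>15 and np.hypot(c[i][0]-u,c[i][1]-v)<15:
            b=s[i];ctr=(b[0]+(b[2]-1)/2,b[1]+(b[3]-1)/2);print(n,s[i],c[i],ctr,plane(cal,*ctr,.034));C[n]=cal;Q[n]=ctr
print(tri(C["top"],Q["top"],C["scene"],Q["scene"]))
o=arm.get_obs();print(headnow(o)[0],headnow(o)[1].as_euler('ZYX',degrees=True))
pos,rt=tongs_target([.5577,.0588,.16],4,27);print(pos,goal(o,pos,rt))
pos,rt=tongs_target([.5577,.0588,.04],4,27);print(pos,rt.as_matrix().round(2))
cv2.imwrite("pics/t6.png",cv2.resize(arm.get_image("top")[110:250,150:310],None,fx=5,fy=5))
E
```

```text
top [254 185  12  12  93] [259.50537634 190.82795699] (np.float64(259.5), np.float64(190.5)) [0.55797583 0.05857466 0.034     ]
scene [244 204  14  14 118] [250.77966102 210.6440678 ] (np.float64(250.5), np.float64(210.5)) [0.55689613 0.05878266 0.034     ]
(array([0.55766307, 0.05889399, 0.03493111]), np.float64(0.0007765675150453124))
[ 0.55624126 -0.32921147  0.15511291] [-26.98455124   0.25564231   0.06370774]
[0.46630353 0.05177396 0.19669236] [-1.4198e+01 -2.9858e+01 -8.0090e+00  1.6000e-02 -4.6400e-01 -5.3800e-01]
[0.46630353 0.05177396 0.07669236] [[ 0.96  0.06 -0.26]
 [ 0.06 -1.    0.02]
 [-0.25 -0.03 -0.97]]
```

View pics/t6.png

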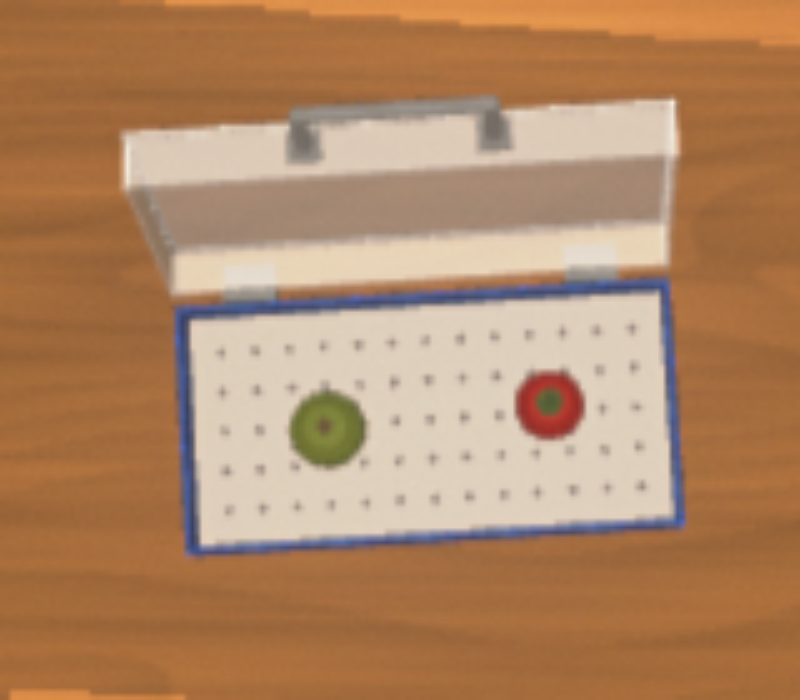

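>>> jog_arm([
  [-1,-3,-3,0,-0.09,-0.1,4.8],
  [-3,-6,-5,0,-0.18,-0.2,4.8],
  [-5,-9,-7,0,-0.28,-0.3,4.8],
  [-6.5,-12,-8,0,-0.37,-0.42,4.8],
  [-8,-15,-8,0,-0.46,-0.54,4.8],
])

```text
time_s: 9.78
tool_pos: [0.4529, -0.1077, 0.2102]
eef_rot: [-3.123, 0.002, 0.325]
force: [0.9, -0.2, -1.3]
width: 0.563
```

```bash
python3 - <<'E'
from bench import arm
from h import *
o=arm.get_obs();print(headnow(o)[0],headnow(o)[1].as_euler('ZYX',degrees=True),o["width"]*85.4)
pos,rt=tongs_target([.5577,.0588,.16],4,27);print(pos,goal(o,pos,rt))
E
```

```text
[ 0.54628287 -0.10728724  0.17809009] [ 0.13768579 24.11671118  0.05820027] 48.04467142479521
[0.46630353 0.05177396 0.19669236] [  1.57  -15.944   1.084   0.016  -0.05   -0.066]
```

>>> jog_arm([
  [0.5,-4,0,0,0,0,4.8],
  [0.8,-8,0,0,0,0,4.8],
  [1.2,-11.5,0,0,0,0,4.8],
  [1.4,-14,0,0,0,0,4.8],
  [1.4,-14.5,0,0,0,0,4.8],
])

```text
time_s: 10.2
tool_pos: [0.4661, 0.0405, 0.2044]
eef_rot: [-3.12, 0.001, 0.329]
force: [-0.7, 0.1, -0.7]
width: 0.566
```

>>> jog_arm([
  [0,0,0,0,0,0,4.8],
  [0,0,0,0,0,0,4.8],
])

```text
time_s: 10.37
tool_pos: [0.4667, 0.036, 0.2054]
eef_rot: [-3.123, 0.006, 0.326]
force: [-0.2, 0.3, -2.1]
width: 0.559
```

```bash
python3 - <<'E'
from bench import arm
from h import *
o=arm.get_obs();print(headnow(o)[0],headnow(o)[1].as_euler('ZYX',degrees=True),o["width"]*85.4)
for z in(.12,.04):
  pos,rt=tongs_target([.5577,.0588,z],4,27);print(pos,goal(o,pos,rt))
W=arm.calibration("wrist")
im=arm.get_image("wrist");cv2.imwrite("pics/w7.png",im)
h,Rg=headnow(o)
print("head proj",proj(W,h),"tip",proj(W,h+Rg.apply([.02,0,0])),"grip",proj(W,h-Rg.apply([.1,0,0])),"pep",proj(W,[.5577,.0588,.034]))
E
```

```text
[0.56008116 0.03617846 0.17323871] [-1.11451526e-02  2.41398047e+01  4.56277117e-02] 47.70019419039006
[0.46630353 0.05177396 0.15669236] [ 0.958 -1.565  4.781  0.015 -0.05  -0.068]
[0.46630353 0.05177396 0.07669236] [ 2.611 -1.552 12.609  0.015 -0.05  -0.068]
head proj (np.float64(256.15260323246366), np.float64(39.136364507507125)) tip (np.float64(256.0286174506152), np.float64(-8.690939542837384)) grip (np.float64(256.73555569247435), np.float64(264.00928248364306)) pep (np.float64(229.7361920847194), np.float64(32.58519715457041))
```

View pics/w7.png

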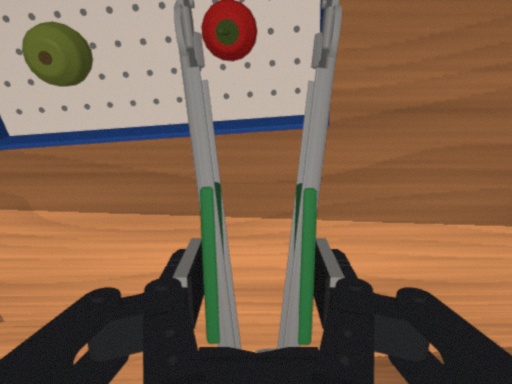

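Pepper in wrist view at (229,30), prediction (230,33). Heads are symmetric about col 258. Aligning above the pepper.

>>> jog_arm([
  [0.5,-1,2,0.01,-0.05,-0.07,4.8],
  [0.9,-1.6,4,0.01,-0.05,-0.07,4.8],
  [0.95,-1.6,4.8,0.01,-0.05,-0.07,4.8],
  [0.95,-1.6,4.8,0.01,-0.05,-0.07,4.8],
  [0.95,-1.6,4.8,0.01,-0.05,-0.07,4.8],
])

```text
time_s: 10.83
tool_pos: [0.4667, 0.0513, 0.158]
eef_rot: [-3.095, -0.097, 0.398]
force: [-0.2, 0.4, -1.2]
width: 0.563
```

```bash
python3 - <<'E'
from bench import arm
from h import *
o=arm.get_obs();print(headnow(o)[0],headnow(o)[1].as_euler('ZYX',degrees=True),o["width"]*85.4)
for z in(.08,.04):
  pos,rt=tongs_target([.5577,.0588,z],4,27);print(pos,goal(o,pos,rt))
W=arm.calibration("wrist")
im=arm.get_image("wrist");cv2.imwrite("pics/w8.png",im)
h,Rg=headnow(o)
print("head proj",proj(W,h),"pep",proj(W,[.5577,.0588,.034]))
E
```

```text
[0.5581587  0.05817143 0.12148508] [ 4.36857293 26.82598307  1.70587902] 48.049863322594035
[0.46630353 0.05177396 0.11669236] [ 1.009e+00  6.100e-02  4.007e+00  5.000e-03 -2.000e-03 -1.000e-03]
[0.46630353 0.05177396 0.07669236] [ 2.018e+00  1.710e-01  7.876e+00  5.000e-03 -2.000e-03 -1.000e-03]
head proj (np.float64(255.8977574907457), np.float64(39.08197517352812)) pep (np.float64(259.28316501060834), np.float64(25.38674467000621))
```

View pics/w8.png

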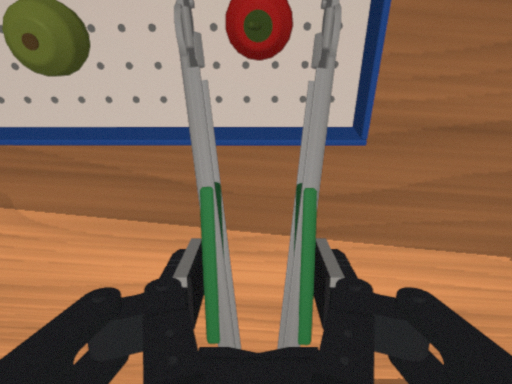

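Pepper at (259,23) sits midway between the heads (midline col 258). Descending.

>>> jog_arm([
  [0.5,0,2,0,0,0,4.8],
  [1.0,0.1,4,0,0,0,4.8],
  [1.3,0.1,5,0,0,0,4.8],
  [1.5,0.1,6,0,0,0,4.8],
  [1.5,0.1,6,0,0,0,4.8],
])

```text
time_s: 11.3
tool_pos: [0.4657, 0.0529, 0.0953]
eef_rot: [-3.094, -0.099, 0.399]
force: [-0.1, -0.4, -1.3]
width: 0.563
```

```bash
python3 - <<'E'
from bench import arm
from h import *
o=arm.get_obs();print(headnow(o)[0],headnow(o)[1].as_euler('ZYX',degrees=True),o["width"]*85.4,o["force"])
for z in(.04,):
  pos,rt=tongs_target([.5577,.0588,z],4,27);print(pos,goal(o,pos,rt))
im=arm.get_image("wrist");cv2.imwrite("pics/w9.png",im)
cv2.imwrite("pics/s9.png",cv2.resize(arm.get_image("scene")[120:280,180:360],None,fx=4,fy=3.7))
E
```

```text
[0.55716898 0.05991428 0.05873557] [ 4.44890392 26.86031742  1.74116552] 48.10841708538368 [-0.09927699 -0.44612004 -1.29305906]
[0.46630353 0.05177396 0.07669236] [ 5.190e-01  1.680e-01  1.785e+00  5.000e-03 -1.000e-03  0.000e+00]
```

View pics/w9.png

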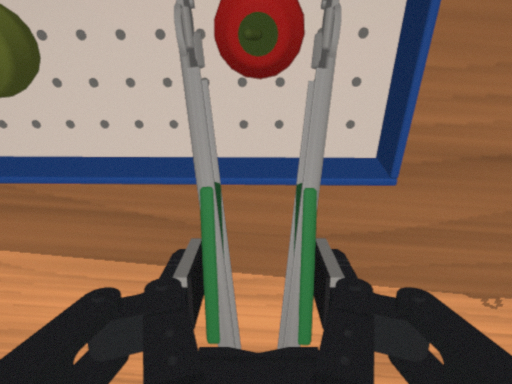

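View pics/s9.png

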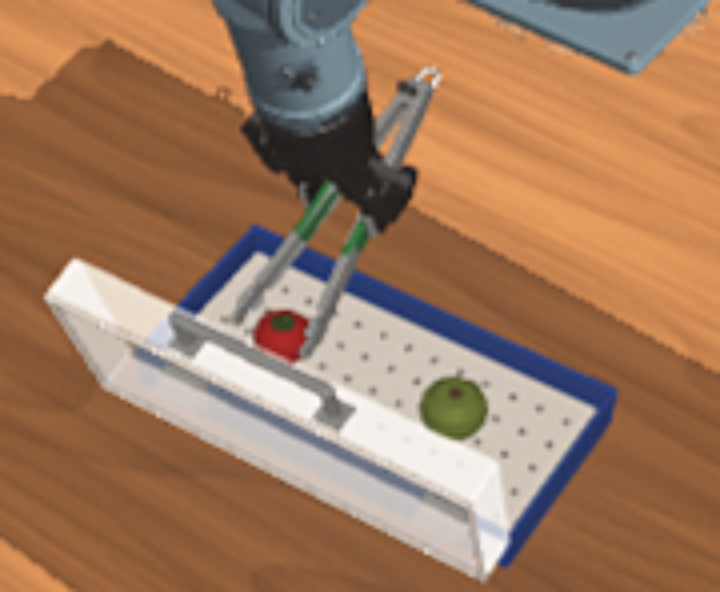

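>>> jog_arm([
  [0.3,0.1,0.9,0,0,0,4.8],
  [0.5,0.1,1.8,0,0,0,4.8],
  [0.5,0.1,1.8,0,0,0,4.8],
  [0.5,0.1,1.8,0,0,0,4.8],
])

```text
time_s: 11.73
tool_pos: [0.4662, 0.0527, 0.077]
eef_rot: [-3.094, -0.1, 0.399]
force: [-0.1, -0.7, -1.0]
width: 0.568
```

```bash
python3 - <<'E'
from bench import arm
from h import *
o=arm.get_obs();print(headnow(o)[0],o["width"]*85.4,o["force"])
im=arm.get_image("wrist");cv2.imwrite("pics/w10.png",im)
cv2.imwrite("pics/s10.png",cv2.resize(arm.get_image("scene")[120:280,180:360],None,fx=4,fy=3.7))
E
```

```text
[0.55767147 0.05973143 0.04040903] 48.48595745794491 [-0.13132654 -0.6736809  -1.04327326]
```

View pics/w10.png

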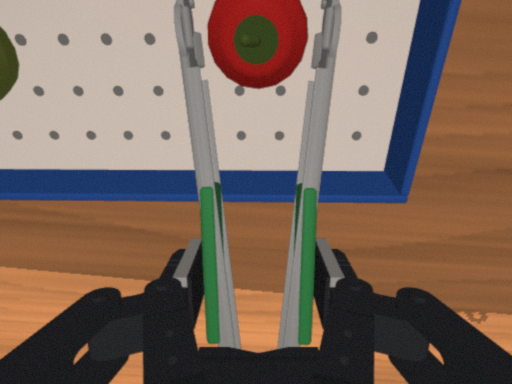

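View pics/s10.png

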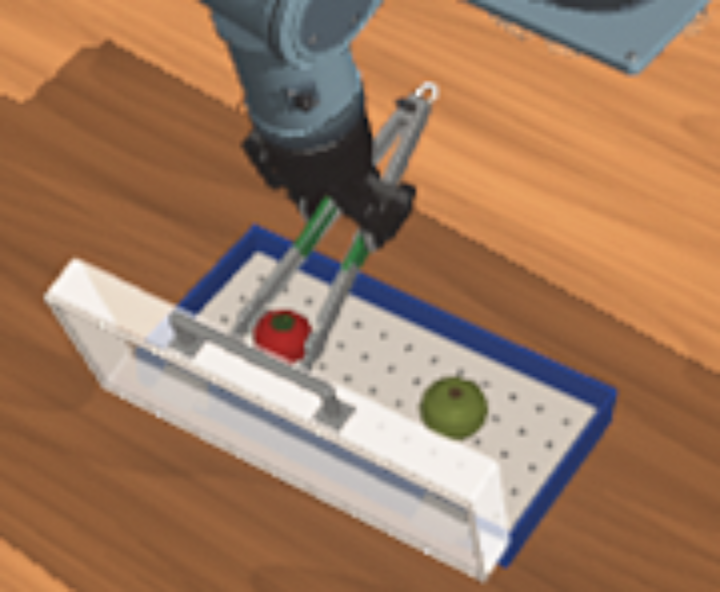

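Pepper at (258,38) between the heads, nothing touching (force ≈1 N). Squeezing gently.

>>> jog_arm([
  [0,0,0,0,0,0,4.5],
  [0,0,-0.1,0,0,0,4.3],
  [0,0,-0.1,0,0,0,4.1],
  [0,0,-0.1,0,0,0,3.9],
  [0,0,-0.1,0,0,0,3.9],
])

```text
time_s: 12.25
tool_pos: [0.4671, 0.0525, 0.0786]
eef_rot: [-3.095, -0.1, 0.396]
force: [-0.9, -0.8, -1.2]
width: 0.488
```

>>> jog_arm([
  [0,0,0,0,0,0,3.8],
  [0,0,0,0,0,0,3.8],
  [0,0,0,0,0,0,3.8],
])

```text
time_s: 12.5
tool_pos: [0.467, 0.0525, 0.0785]
eef_rot: [-3.095, -0.099, 0.396]
force: [-0.8, 0.5, 0.2]
width: 0.487
```

```bash
python3 - <<'E'
from bench import arm
from h import *
o=arm.get_obs();print(headnow(o)[0],o["width"]*85.4,o["force"])
im=arm.get_image("wrist");cv2.imwrite("pics/w11.png",im)
E
```

```text
[0.55854305 0.05958344 0.04212222] 41.59112800232355 [-0.83969015  0.50641864  0.17181027]
```

View pics/w11.png

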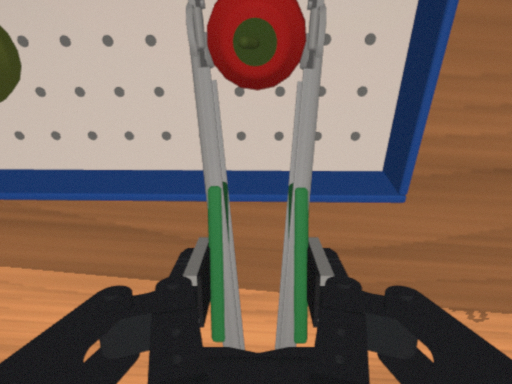

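Opening stalled at 41.6 mm, so the heads are closed on the pepper (centre (257,38)). Lifting.

>>> jog_arm([
  [0,0,0,0,0,0,3.5],
  [-0.1,0,-0.5,0,0,0,3.5],
  [-0.4,0,-1.4,0,0,0,3.5],
  [-0.7,0,-2.8,0,0,0,3.5],
  [-1.0,0,-4,0,0,0,3.5],
])

```text
time_s: 12.97
tool_pos: [0.4675, 0.0515, 0.1209]
eef_rot: [-3.095, -0.1, 0.396]
force: [0.7, 0.1, -1.1]
width: 0.488
```

```bash
python3 - <<'E'
from bench import arm
from h import *
o=arm.get_obs();print(headnow(o)[0],o["width"]*85.4,o["force"])
im=arm.get_image("wrist");cv2.imwrite("pics/w12.png",im)
cv2.imwrite("pics/s12.png",cv2.resize(arm.get_image("scene")[120:280,180:360],None,fx=4,fy=3.7))
E
```

```text
[0.55903601 0.05854619 0.08444497] 41.71236446117847 [ 0.71954997  0.06232927 -1.14068265]
```

View pics/w12.png

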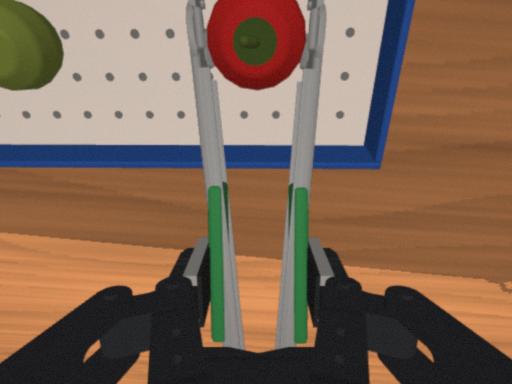

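View pics/s12.png

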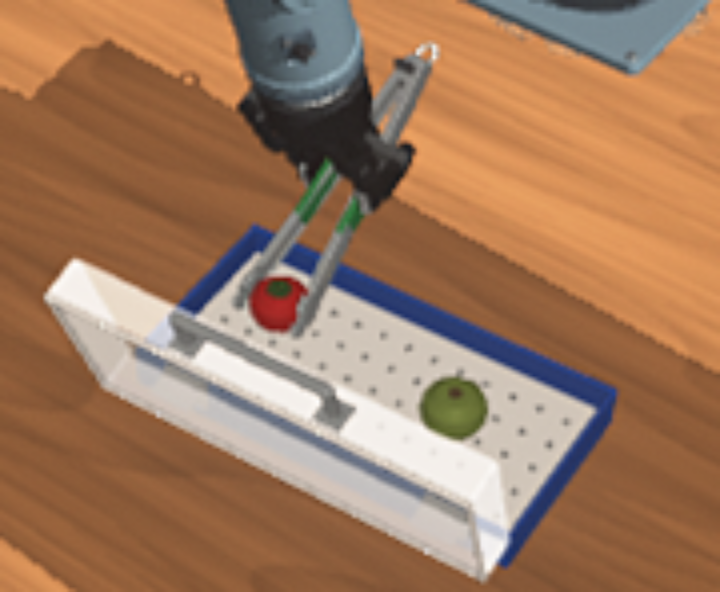

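Pepper rides up, fixed at (257,38) between the heads. Continuing up and slightly toward the robot.

>>> jog_arm([
  [-0.5,0,-2,0,0,0,3.5],
  [-1.2,0,-4.5,0,0,0,3.5],
  [-2.4,0,-7,0,0,0,3.5],
  [-4,0,-9.5,0,0,0,3.5],
  [-5,0,-11.5,0,0,0,3.5],
])

```text
time_s: 13.48
tool_pos: [0.4476, 0.0469, 0.2452]
eef_rot: [-3.095, -0.1, 0.396]
force: [0.8, 0.2, -1.9]
width: 0.487
```

>>> jog_arm([
  [-0.5,0,-1,0,0,0,3.5],
  [-0.5,0,-1,0,0,0,3.5],
  [-0.5,0,-1,0,0,0,3.5],
  [-0.5,0,-1,0,0,0,3.5],
])

```text
time_s: 13.82
tool_pos: [0.4454, 0.0465, 0.2528]
eef_rot: [-3.094, -0.1, 0.4]
force: [0.1, -0.0, -2.2]
width: 0.488
```

```bash
python3 - <<'E'
from bench import arm
from h import *
o=arm.get_obs();print(headnow(o)[0],o["width"]*85.4,o["force"],o["joint_vel"].round(3))
im=arm.get_image("wrist");cv2.imwrite("pics/w13.png",im)
C={};Q={}
for n in("top","scene"):
    cal=arm.calibration(n);im=arm.get_image(n);hsv=cv2.cvtColor(im,cv2.COLOR_BGR2HSV)
    if n=="scene":cv2.imwrite("pics/s13.png",cv2.resize(im[60:300,90:400],None,fx=2.4,fy=2.4))
    else: cv2.imwrite("pics/t13.png",cv2.resize(im[100:260,80:400],None,fx=2.4,fy=2.4))
    r=cv2.inRange(hsv,(0,150,60),(6,255,255))|cv2.inRange(hsv,(172,150,60),(180,255,255))
    k,l,s,c=cv2.connectedComponentsWithStats(r);u,v=proj(cal,headnow(o)[0])
    for i in range(1,k):
        if s[i,4]>15 and np.hypot(c[i][0]-u,c[i][1]-v)<25:
            b=s[i];print(n,b,c[i],(u,v));C[n]=cal;Q[n]=c[i]
if len(C)==2: print(tri(C["top"],Q["top"],C["scene"],Q["scene"]))
E
```

```text
[0.53682182 0.05360534 0.21622071] 41.68305608660654 [ 0.07382601 -0.00474886 -2.19140931] [-0.002  0.011  0.004 -0.     0.005 -0.   ]
scene [245 158  16  17 154] [251.74675325 166.45454545] (np.float64(252.82031240227823), np.float64(164.249461088256))
```

View pics/w13.png

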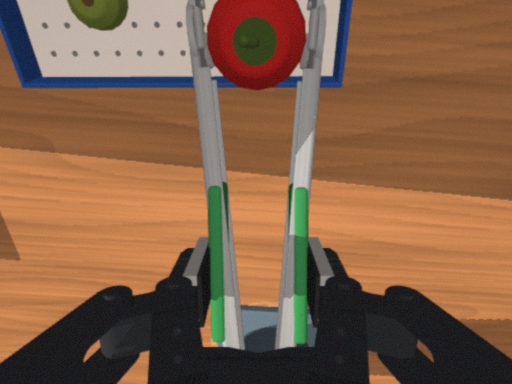

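View pics/s13.png

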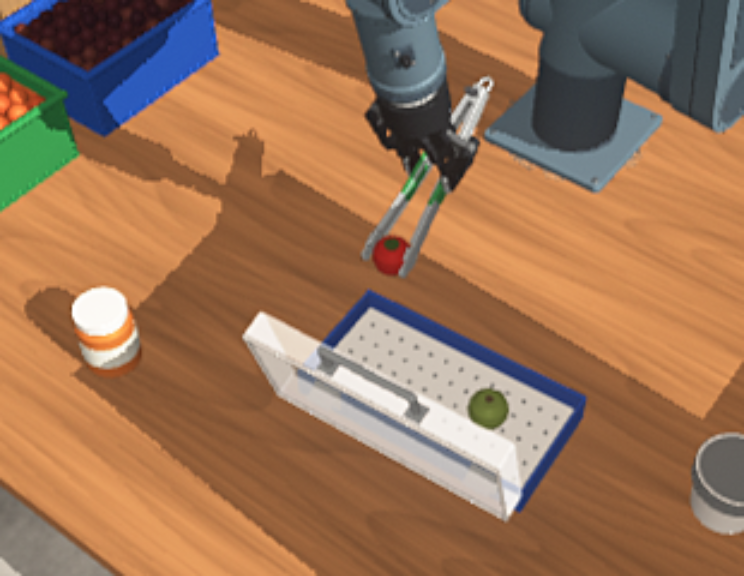

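View pics/t13.png

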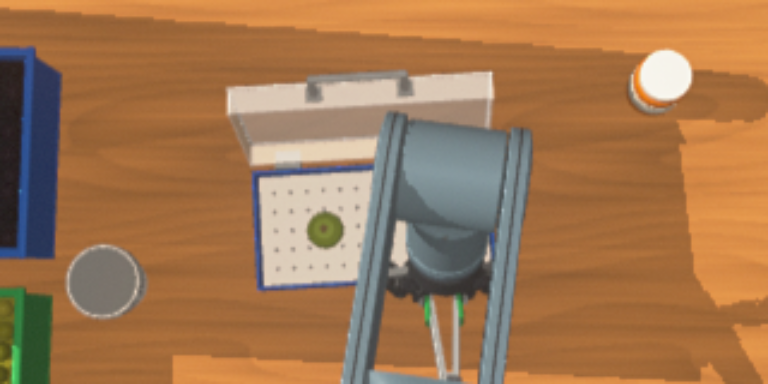

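The pepper is held at the same spot (257,38) in the wrist view, head height 0.216 m puts its underside near 0.19 m, about 14 cm above the rim. Lid is back and the other goods are unmoved. Handing in.

```bash
python3 - <<'E'
from bench import arm
o=arm.get_obs();print(o["time_s"],o["joint_vel"].round(3),o["width"]*85.4,o["force"])
print(arm.close_job())
E
```

```text
13.9667 [ 0.001 -0.004 -0.009 -0.001  0.003 -0.   ] 41.55597033319912 [-0.45499748 -0.04128777 -1.25419763]
the job is handed in; nothing more can be done
None
```

I opened the lid by its handle to the stop, picked up the tongs, closed them on the red pepper and lifted it out. The job was handed in at 14.0 s of the 58 s, with the pepper still held up in the squeezed tongs.

**Last checks:**
- **Pepper:** it stayed at the same spot between the heads in the wrist view through the whole lift. The grips are squeezed to about 41.6 mm, and the arm is still.
- **Height:** I worked the underside out from the arm pose as about 0.19 m, roughly 14 cm above the rim. I could not confirm it by triangulation, because the arm hid the pepper in the top view. The scene view agreed with the prediction to within 3 px.
- **Clearance:** the pictures show nothing touching the box or lid.
- **Other goods:** the lid lies back, and the tomato, jar and pots show no movement in the pictures. I did not re-measure their positions.
- **Forces:** the highest reading I saw was about 20 N, while swinging the lid. The fingers probably touched the counter lightly (about 7 N) while gripping the tongs.

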